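Latch the specimen carrier

TASK

Close the draw latch on the specimen carrier: pull the latch's wire loop out over the keeper on the end cap, let its bar drop in behind the keeper's hook, then press the lever down flat until it has gone past centre and stays shut, so that the cap is drawn in. Feel your way: do not force the loop against the keeper or lean on the lever, and leave the other things on the bench where they stand.

Things in the scene. Friction and masses are not known exactly. Their poses are not given: they have to be found in the camera images.
- carrier: White insulated specimen carrier, a low case fixed to the bench, 92 mm wide, 62 mm high. Origin on the bench right below the lever's pivot; x along the case to its end cap and keeper, y across, z up. The case body spans x = -102 to 25 mm; the end cap x = 36 to 90 mm. The bottle and card box standing beside it are lower than 70 mm.
- lever_pivot (a point): Middle of the lever's pivot axis (along y), 74 mm above the bench at x = 0 of the carrier. The loop is pivoted on the lever 14 mm from here, so pulling the loop towards the keeper swings the lever up and pressing the lever flat pulls the loop back.
- end_cap: Sliding end cap of the carrier (54 mm long) with a steel keeper on top. Axes as the carrier's. Origin: nominal centre of the loop's bar when pulled home under the hook, 6 mm above the cap's top. The keeper is set up to 3 mm nearer to the lever or farther along x than nominal, anew each time, and this pose does not show it. With fingers on the loop, at most 20 N may act between it and the keeper.
- keeper_gap (a point): Nominal middle of the keeper's mouth, at x = 4.5, z = 8 mm of the end cap; truly up to 3 mm off along x. The 5 mm bar goes straight down here between hook and guard posts, a mouth of 7.5 mm. On the lever side a block with the leaning hook (22 mm wide, 16 mm long), on the other two 3 mm posts at y = +-9 mm; all tops level with this point, floor 10 mm lower.
- cap_travel (a joint): How far the end cap is drawn in towards the case, m: 0 at rest on its relaxed foam gasket, which pushes back with 4.5 N per mm. The closed latch draws it in by 4 to 10 mm, depending on the keeper's setting.
- lever_angle (a joint): Angle of the latch lever, rad: 0 flat on the case, pointing away from the keeper; grows as its free end swings up and over towards the keeper; 1.57 upright, end stop 1.9. Friction (0.02 N m) holds it. The loop's pull crosses the pivot at 0.1 rad: below this the lever stays shut, above it springs back. Needs up to about 8 N at its tip; below 0.3 rad at most 25 N is allowed. Hard stop at 0.
- lever_tip (a point): Middle of the free end of the plain steel lever (24 mm wide), on its pressed face (the upper one when flat), 56 mm from the pivot along the lever; that face is 7 to 9.5 mm off the pivot axis.
- latch_loop: Steel wire loop, 34 mm wide, legs of 4 mm wire on both sides of the lever, 62 mm from its pivot on the lever (its origin) to its cross bar. Swings freely about y and falls by its own weight (40 g). Its x axis points roughly from pivot to bar (the bar lies 6 mm below it). At the start its bar lies on top of the keeper.
- loop_bar (a point): Middle of the loop's cross bar (5 mm thick, along y), the part that hooks behind the keeper.
- loop_tab (a point): Centre of the round end of the loop's finger tab, a rod 9 mm thick that stands on the middle of the cross bar; 26 mm from the bar's centre, rising 65 degrees and leaning away from the lever when the loop is level. Can be pinched from above across y, and turns between the fingers.
- timer: White timer, 64x66x18 mm, lying on the bench; bystander.
- anti_a: Small blue dropper bottle with white cap, 23x66 mm, standing; bystander.
- lancet_box: Small white and green card box, 48x75x40 mm; bystander.

How it is judged:
On the way:
1. with the lever still up, the loop's bar is down behind the keeper's hook (x of loop_bar in the frame of end_cap between -0.005 and 0.0105 m and z of loop_bar in the frame of end_cap between -0.006 and 0.0055 m and value of joint lever_angle above 0.8 rad), for 0.2 s.
At the end, for the whole second after the job is handed in: The lever lies flat (below 0.05 rad), the loop's bar is behind the keeper's hook (its centre within -5 to 10.5 mm along x and -6 to 5.5 mm in height of the nominal seat), the end cap is drawn in by more than 3 mm and is still (x of loop_bar in the frame of end_cap between -0.005 and 0.0105 m and z of loop_bar in the frame of end_cap between -0.006 and 0.0055 m and value of joint lever_angle below 0.05 rad and value of joint cap_travel above 0.003 m and linear speed of end_cap below 0.01 m/s); the robot touches nothing.
It fails at once if the loop is pressed or dragged against the keeper or cap with more than 20 N while the fingers are on it (contact force between latch_loop and end_cap above 20 N and contact force between the fingers and latch_loop above 1 N).
It fails at once if the nearly flat lever is pressed with more than 25 N (contact force between the fingers and latch_lever above 25 N and value of joint lever_angle below 0.3 rad).
It fails at once if a bystander is moved by more than 30 mm (distance of any of timer, anti_a, lancet_box from where it was at the start of the episode above 0.03 m).
It also fails if it takes over 54 s, if anything falls off the work surface, if the arm or the gripper's body presses on something with over 40 N, if the wrist force passes 120 N, or if a joint passes its speed limit or range.

ROBOT

A 7-joint arm with a two-finger parallel gripper is mounted at the origin on a cart in front of the work surface, level with it; the furniture and walls round the work are solid. World frame = base frame: x ahead of the robot, y to its left, z up, the work surface at z = 0. Lengths are in m, angles in rad, forces in N, time in s.
With the tool pointing down it reaches from about 0.425 to 0.875 m from the base axis. Payload 4.7 kg.
Tool frame: the origin (TCP) lies midway between the tips of the shut fingers; the grasp point (between the pads) lies 19 mm behind it; z points along the fingers, y is the direction in which the jaws open and shut (so a half turn about z gives the same grasp; the last joint's range is limited). The gripper opens to 87 mm and grips with 3 to 60 N. Pads are 19 mm wide; open, the fingers measure 117 mm over their backs; the gripper's body (75 mm by 190 mm) begins 51 mm behind the grasp point.
Start: joints at [-1.264, 0.321, -0.07, 1.45, 0.023, 1.371, -0.057], TCP at [0.188, 0.622, 0.223] pointing down, gripper open.
Joint ranges: [-2.86, 2.86], [-0.3, 2.09], [-1.38, 1.24], [0.06, 2.45], [-1.56, 4.7], [0.09, 2.05], [-2.69, 2.69]. Speed limits (rad/s): [2.57, 2.57, 3.14, 3.14, 3.14, 3.14, 3.14].

INTERFACE

Orientations are given as a rotation vector (axis times angle).
In Python, from bench import monitor, eyes, order gives the robot as it stands. The module is installed in compiled form; this text tells all that it offers.
- The arm moves only by the shell command python3 -m pendant 'ROWS' [FORCE]. ROWS is JSON, a list of rows, each a list of 3 entries, a list of its own where there are three numbers: the turn, a rotation vector about the tool's x, y, z in degrees, then the shift along the tool's x, y, z in m, then the gripper command: -1 is fully open, 1 is shut, values between are in proportion. In form: [[[rx, ry, rz], [tx, ty, tz], hand], ...]. A call has 1 to 8 rows; each row shifts and turns the commanded pose from where the row before left it, along the tool's axes as they then stand; what a row does not reach is not made up. A row lasts 1/8 s, in which the tool goes at most 62.5 mm and 10.7 degrees, less where a joint would pass 70% of its speed; a pose out of reach is approached as far as the arm can. A call is refused whole if a number of a shift passes 0.0625 or a number of a turn 10.7, either way. A call with a gripper value outside its range is refused whole. The fingers move at their own pace and stop on an object; FORCE is the grip in N (left out, the last holds). Time passes only in rows, so rows that do not move let the fingers close. It gives the time, the measured TCP pose, the force and the opening at its end, in the units of the state.
- monitor.get_state(): the state, without advancing time (a new reading comes with each control period).
- eyes.get_image(name): name is "scene" or "top" or "wrist"; returns a dict with "color" (420x560x3 uint8, red, green, blue), "range_z" (420x560 float32, m along the optical axis (not along the pixel's ray), 0 where there is no reading), "fx", "fy", "cx", "cy" (pixels), "world_to_cam" (4x4, takes a point from world to camera coordinates). Camera axes: x right, y up, looking along -z (the intrinsics and any distortion apply to the point x, -y, -z); pixel columns grow to the right and rows downward; lengths in m; the calibration is good to about 2 mm. A picture is of the moment at which its call begins.
- order.close_job(): hands the job in, once; it reports no verdict.
The state is a dict: "time": time; "joint_positions": joint angles; "qd": joint speeds; "joint_torque": joint torques, N m; "position": TCP position; "tool_rot": TCP orientation; "ft_force": force on the tool from outside, world axes, zero at the start; "torque": the same for the moment, N m; "grip_width": opening from 0.0 (shut) to 1.0 (fully open).
Only numpy, scipy, OpenCV 4.12 (cv2) and the standard library are available. Lean on these libraries where they do the work, as an engineer would, in place of code of your own. Each camera call takes 0.05 s, during which the arm holds its last target.

## Working session

There is one attempt and no reset: what is moved stays moved. The work goes in short steps, Python scripts to look and compute and a shell command to move; the robot and the scene stay as the last step left them, time stands still between calls to the robot, and variables do not carry over. Pictures are saved under pics/ and viewed, and the job is handed in when it is done.

```bash
mkdir -p pics; cat > h.py <<'E'
from bench import monitor, eyes, order
import numpy as np, cv2
from scipy.spatial.transform import Rotation as R
def grab(n,fn):
    im=eyes.get_image(n); cv2.imwrite('pics/'+fn+'.png',im['color'][...,::-1]); np.savez('pics/'+fn+'.npz',**im); return im
def pt(im,u,v,d=None):
    if d is None: d=float(im['range_z'][v,u])
    c=np.array([(u-im['cx'])/im['fx']*d,-(v-im['cy'])/im['fy']*d,-d,1])
    return (np.linalg.inv(im['world_to_cam'])@c)[:3]
def ray(im,u,v,z):
    a=np.linalg.inv(im['world_to_cam'])[:3,3]; b=pt(im,u,v,1.0); return a+(b-a)*(z-a[2])/(b[2]-a[2])
def proj(im,p):
    c=im['world_to_cam']@np.append(p,1); return im['cx']+im['fx']*c[0]/-c[2], im['cy']+im['fy']*c[1]/c[2]
def load(fn): return dict(np.load('pics/'+fn+'.npz'))
E
python3 - <<'E'
from h import *
s=monitor.get_state(); print(s)
for n in ['scene','top','wrist']:
    im=grab(n,n+'0'); print(n,im['world_to_cam'].round(3).tolist(),im['fx'],im['cx'],im['cy'])
E
```

```text
{'time': 0.0, 'joint_positions': array([-1.26389352,  0.32183428, -0.07006683,  1.45165118,  0.02261996,
        1.37082428, -0.056892  ]), 'qd': array([-1.62031304e-03, -8.11321363e-04, -9.82939466e-06,  1.14180641e-03,
        4.86830123e-04, -1.41321987e-03,  6.58773137e-04]), 'joint_torque': array([-6.22184853e-04, -4.91273260e+01, -4.04549316e-01, -3.12549520e+01,
       -6.40135864e-02,  4.32283350e-02,  1.61932353e-04]), 'position': array([0.18752012, 0.6217855 , 0.22146604]), 'tool_rot': array([-4.58230103e-01, -3.10783276e+00,  3.02199696e-03]), 'ft_force': array([-5.19694795e-01,  2.22389578e-04,  5.28438939e-01]), 'torque': array([ 0.00384066, -0.00262972,  0.04299089]), 'grip_width': 1.0028697034121217}
scene [[-0.66, -0.751, -0.021, 0.408], [0.388, -0.365, 0.846, -0.25], [-0.643, 0.551, 0.532, -0.692], [0.0, 0.0, 0.0, 1.0]] 480.89591081451215 274.69665853272784 207.72725149067278
top [[0.026, -1.0, -0.001, 0.077], [0.974, 0.025, 0.224, -0.527], [-0.224, -0.007, 0.975, -0.811], [0.0, 0.0, 0.0, 1.0]] 414.03899806967496 281.0380262790605 206.5614837426312
wrist [[0.29, 0.957, -0.003, -0.648], [-0.925, 0.279, -0.257, 0.031], [-0.245, 0.078, 0.966, -0.391], [0.0, 0.0, 0.0, 1.0]] 369.0155890235958 284.0720707558694 210.71865554875453
```

View pics/scene0.png

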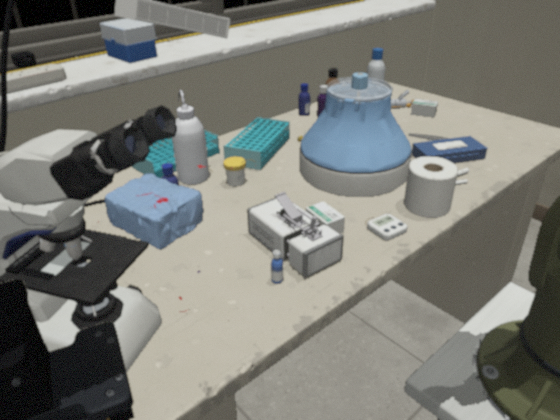

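View pics/top0.png

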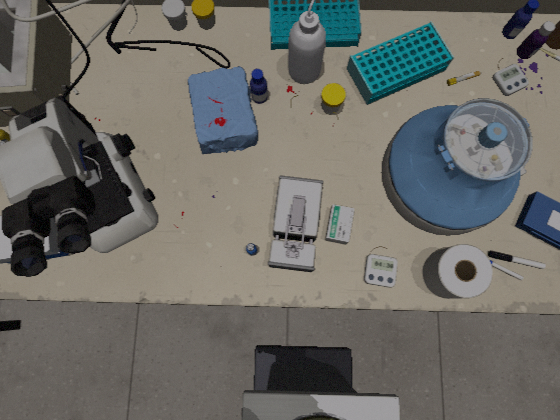

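View pics/wrist0.png

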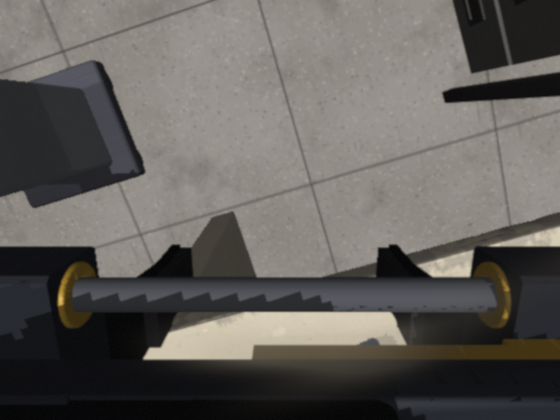

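The scene view shows the carrier at about px (295,235). In the top view it spans about (297,222), with the cap end towards the robot at around (293,255). The dropper bottle is at (252,249), the card box at (340,224) and the timer at (381,270).

```bash
python3 - <<'E'
from h import *
im=load('top0'); c=im['color'][165:285,220:400,::-1]; cv2.imwrite('pics/topc.png',cv2.resize(c,None,fx=4.4,fy=4.4,interpolation=cv2.INTER_CUBIC))
im2=load('scene0'); c=im2['color'][170:290,230:360,::-1]; cv2.imwrite('pics/scc.png',cv2.resize(c,None,fx=5,fy=5,interpolation=cv2.INTER_CUBIC))
# heights in the top view
d=im['range_z']
for (u,v) in [(285,185),(320,185),(275,262),(312,262),(281,230),(252,249),(340,215),(381,270),(70,230),(60,180),(30,250),(297,205),(100,180),(150,220),(225,110)]:
    print(u,v,pt(im,u,v).round(4))
E
```

```text
285 185 [0.5718 0.0836 0.0621]
320 185 [0.5741 0.0092 0.0609]
275 262 [0.4085 0.1    0.0633]
312 262 [0.4104 0.0249 0.0634]
281 230 [0.4751 0.0896 0.061 ]
252 249 [0.4335 0.1477 0.065 ]
340 215 [ 0.5149 -0.0361  0.0379]
381 270 [ 0.4018 -0.1263  0.015 ]
70 230 [0.4111 0.3525 0.3959]
60 180 [0.4901 0.4027 0.346 ]
30 250 [0.385  0.4001 0.3935]
297 205 [0.5201 0.0586 0.0995]
100 180 [0.5427 0.4291 0.1671]
150 220 [0.3305 0.0848 0.9088]
225 110 [0.7292 0.2168 0.0864]
```

View pics/topc.png

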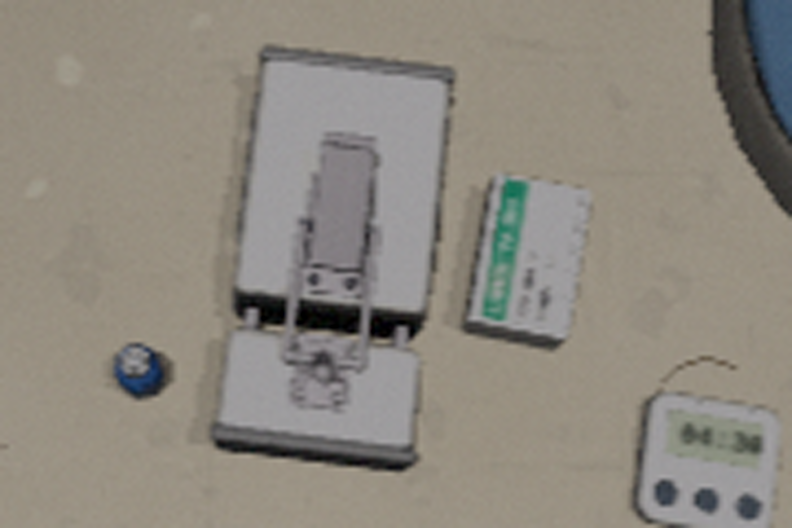

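View pics/scc.png

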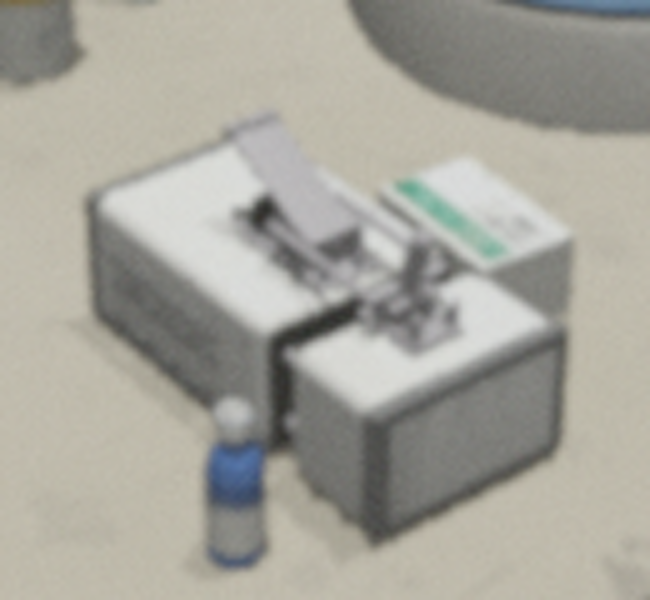

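```bash
python3 - <<'E'
from h import *
im=load('top0'); d=im['range_z']
P={}
vs,us=np.mgrid[165:285,220:400]
D=d[165:285,220:400]
c=np.stack([(us-im['cx'])/im['fx']*D,-(vs-im['cy'])/im['fy']*D,-D,np.ones_like(D)],-1)
W=c@np.linalg.inv(im['world_to_cam']).T
z=W[...,2]
m=((z>0.055)&(z<0.068)&(W[...,1]>-0.01)&(W[...,1]<0.125)).astype(np.uint8)
n,l,st,_=cv2.connectedComponentsWithStats(m)
for i in range(1,n):
    if st[i,4]>150:
        p=W[l==i][:,:2].astype(np.float32); r=cv2.minAreaRect(p*1000); print(st[i],r, np.median(z[l==i]))
# all points
p=W[m>0][:,:2].astype(np.float32); print(cv2.minAreaRect(p*1000))
cols=cv2.minAreaRect
# corners by colour: white top region visually
g=im['color'][165:285,220:400]; hsv=cv2.cvtColor(g,cv2.COLOR_RGB2HSV)
w=((hsv[...,1]<22)&(hsv[...,2]>140)).astype(np.uint8)
n,l,st,_=cv2.connectedComponentsWithStats(w)
for i in range(1,n):
    if st[i,4]>150:
        uv=np.argwhere(l==i)[:,::-1]+[220,165]
        q=np.array([ray(im,a,b,0.062)[:2] for a,b in uv],np.float32); print(st[i],cv2.minAreaRect(q*1000))
E
```

```text
[  54   10   50   64 1928] ((526.8644409179688, 55.417869567871094), (94.82793426513672, 127.67129516601562), 84.59591674804688) 0.0625747162785541
[ 68  59  16  14 163] ((475.05615234375, 59.81758499145508), (30.4132080078125, 23.826560974121094), 85.48767852783203) 0.06320697698116684
[  48   75   48   31 1001] ((425.61834716796875, 65.14759063720703), (94.4369888305664, 54.01411437988281), 84.44739532470703) 0.06305076253565456
((494.59356689453125, 58.6761589050293), (94.83819580078125, 192.58712768554688), 84.46713256835938)
[  54   14   47   57 1546] ((526.1842041015625, 56.01059341430664), (87.40707397460938, 112.95345306396484), 84.26808166503906)
[107  40  27  37 481] ((493.9873046875, -33.87403106689453), (45.68305587768555, 72.19789123535156), 80.01597595214844)
[ 50  75  45  26 662] ((428.67523193359375, 65.6650619506836), (86.99745178222656, 43.65573501586914), 84.39143371582031)
[146  90  32  30 513] ((397.95703125, -115.75762176513672), (60.039825439453125, 58.2907829284668), 81.60061645507812)
```

```bash
python3 - <<'E'
from h import *
s=monitor.get_state(); print(R.from_rotvec(s['tool_rot']).as_matrix().round(3))
im=load('top0'); d=im['range_z']
vs,us=np.mgrid[0:420,0:560]
c=np.stack([(us-im['cx'])/im['fx']*d,-(vs-im['cy'])/im['fy']*d,-d,np.ones_like(d)],-1)
W=c@np.linalg.inv(im['world_to_cam']).T
m=(W[...,2]>0.1)&(us<165)&(d>0)
p=W[m]; print(p.min(0),p.max(0)); 
for y0 in np.arange(.2,.7,.05):
  q=p[(p[:,1]>y0)&(p[:,1]<y0+.05)]
  if len(q): print(round(y0,2),len(q),q[:,:3].min(0).round(2),q[:,:3].max(0).round(2))
m2=(W[...,2]>0.12)&(us>170)&(vs<300)&(d>0); q=W[m2]; print(q.min(0),q.max(0))
E
```

```text
[[-0.957  0.289 -0.   ]
 [ 0.289  0.957 -0.001]
 [-0.    -0.001 -1.   ]]
[0.35395819 0.33302913 0.10008324 1.        ] [0.95522042 0.70698153 0.4011917  1.        ]
0.3 372 [0.39 0.33 0.36] [0.43 0.35 0.4 ]
0.35 3110 [0.36 0.35 0.1 ] [0.55 0.4  0.4 ]
0.4 7500 [0.35 0.4  0.1 ] [0.96 0.45 0.4 ]
0.45 3522 [0.4  0.45 0.1 ] [0.95 0.5  0.37]
0.5 997 [0.46 0.5  0.1 ] [0.91 0.55 0.34]
0.55 1960 [0.6  0.55 0.1 ] [0.89 0.6  0.26]
0.6 2977 [0.71 0.6  0.1 ] [0.95 0.65 0.23]
0.65 1037 [0.71 0.65 0.1 ] [0.93 0.7  0.18]
[ 0.50930837 -0.37522654  0.12002777  1.        ] [0.90394649 0.08295921 0.25815685 1.        ]
```

```bash
python3 -m pendant '[[[0,0,0],[0,0,-0.05],-1],[[0,0,0],[0,0,-0.06],-1],[[0,0,-5.65],[0,0,-0.06],-1],[[0,0,-5.65],[0,0,-0.06],-1],[[0,0,0],[0,0,-0.05],-1],[[0,0,0],[0,0,0],-1]]' 20
```

```text
time: 0.9
position: [0.1877, 0.623, 0.5073]
tool_rot: [0.15, 3.136, 0.013]
ft_force: [-0.3, -0.5, -0.5]
grip_width: 1.0
```

```bash
python3 -m pendant '[[[0,0,0],[-0.03,-0.03,0],-1],[[0,0,0],[-0.03,-0.044,0],-1],[[0,0,0],[-0.03,-0.044,0],-1],[[0,0,0],[-0.03,-0.044,0],-1],[[0,0,0],[-0.03,-0.044,0],-1],[[0,0,0],[-0.03,-0.044,0],-1],[[0,0,0],[-0.03,-0.044,0],-1],[[0,0,0],[-0.03,-0.044,0],-1]]'
python3 -m pendant '[[[0,0,0],[-0.02,-0.044,0],-1],[[0,0,0],[-0.02,-0.044,0],-1],[[0,0,0],[-0.02,-0.044,0],-1],[[0,0,0],[-0.01,-0.044,0],-1],[[0,0,0],[0,-0.018,0],-1],[[0,0,0],[0,0,0],-1]]'
python3 - <<'E'
from h import *
s=monitor.get_state(); print(s['joint_positions'].round(3)); print(R.from_rotvec(s['tool_rot']).as_matrix().round(3))
im=grab('wrist','w1')
E
```

```text
time: 1.9
position: [0.3947, 0.2611, 0.5013]
tool_rot: [-0.15, -3.137, 0.002]
ft_force: [0.7, 0.6, -0.2]
grip_width: 1.004
time: 2.65
position: [0.4451, 0.0627, 0.5023]
tool_rot: [-0.153, -3.137, -0.001]
ft_force: [-0.4, 0.7, 0.2]
grip_width: 0.999
[-0.655 -0.111  0.401  1.362  0.045  1.882  1.231]
[[-0.995  0.097 -0.   ]
 [ 0.097  0.995  0.001]
 [ 0.001  0.001 -1.   ]]
```

View pics/w1.png

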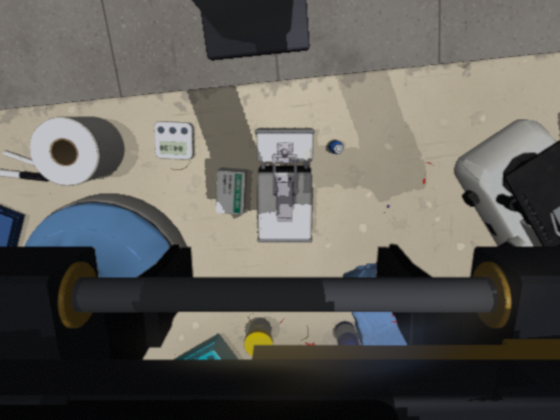

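```bash
python3 -m pendant '[[[0,0,0],[0,0,0.05],-1],[[0,0,0],[0,0,0.06],-1],[[0,5,0],[0,0,0.06],-1],[[0,5,0],[0,0,0.06],-1],[[0,5,0],[-0.02,0,0.03],-1],[[0,0,0],[0,0,0],-1]]'
python3 - <<'E'
from h import *
s=monitor.get_state(); print(s['joint_positions'].round(3)); print(R.from_rotvec(s['tool_rot']).as_matrix().round(3))
im=grab('wrist','w2')
E
```

```text
time: 3.45
position: [0.4534, 0.0641, 0.2346]
tool_rot: [-0.135, -2.867, -0.01]
ft_force: [-0.3, 0.4, 0.7]
grip_width: 0.998
[-0.602  0.121  0.493  1.71  -0.104  1.593  1.384]
[[-0.959  0.093 -0.267]
 [ 0.091  0.996  0.02 ]
 [ 0.268 -0.006 -0.963]]
```

View pics/w2.png

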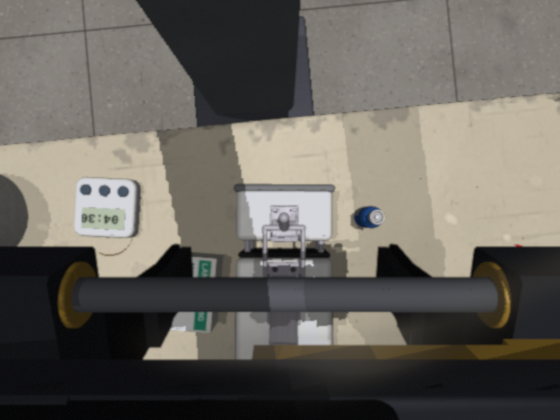

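The wrist view shows the tab at about (284,221), the loop legs at u = 266 and 304 and the bar at v ≈ 228, with the keeper plate above it.

```bash
python3 - <<'E'
from h import *
im=load('w2'); c=im['color'][180:280,225:345,::-1]; cv2.imwrite('pics/w2c.png',cv2.resize(c,None,fx=6,fy=6,interpolation=cv2.INTER_CUBIC))
print(np.linalg.inv(im['world_to_cam'])[:3,3])
o=np.array([.4886,.0592]);ex=np.array([-.9954,.0959]);ey=np.array([-.0959,-.9954])
for v in range(190,262,3):
    row=[]
    for u in (250,267,279,284,289,304,320):
        p=pt(im,u,v); q=p[:2]-o; row.append('%4.0f,%4.0f,%4.0f'%(q@ex*1e3,q@ey*1e3,p[2]*1e3))
    print(v,' | '.join(row))
E
```

```text
[0.42940395 0.06665382 0.40974858]
190   83,  33,  63 |   83,  17,  63 |   83,   6,  63 |   83,   1,  63 |   83,  -4,  62 |   83, -18,  63 |   83, -33,  62
193   80,  33,  62 |   80,  17,  63 |   80,   6,  64 |   80,   1,  63 |   80,  -4,  62 |   80, -18,  61 |   80, -33,  63
196   77,  33,  62 |   77,  17,  62 |   78,   6,  61 |   78,   1,  61 |   78,  -4,  62 |   78, -18,  62 |   78, -33,  61
199   75,  33,  61 |   75,  17,  62 |   75,   6,  62 |   75,   1,  63 |   75,  -4,  63 |   75, -18,  63 |   75, -33,  61
202   72,  33,  63 |   72,  17,  62 |   72,   6,  63 |   72,   1,  63 |   72,  -4,  62 |   72, -18,  63 |   72, -33,  62
205   69,  33,  62 |   69,  17,  64 |   69,   6,  64 |   69,   1,  65 |   69,  -4,  65 |   69, -18,  61 |   69, -33,  63
208   66,  33,  62 |   66,  17,  61 |   66,   6,  66 |   66,   1,  66 |   66,  -4,  66 |   66, -18,  63 |   66, -33,  62
211   63,  33,  63 |   63,  17,  62 |   63,   5,  67 |   63,   1,  67 |   63,  -4,  67 |   63, -18,  61 |   63, -33,  61
214   60,  33,  61 |   60,  17,  62 |   60,   5,  66 |   60,   1, 107 |   61,  -4,  67 |   61, -1
[... 1138 characters left out ...]
,  16,  80 |   27,   7,  -0 |   27,   1,  -1 |   27,  -4,  -0 |   34, -17,  80 |   31, -34,  51
247   28,  34,  48 |   31,  16,  82 |   24,   7,  -1 |   24,   1,   1 |   24,  -4,  -1 |   31, -17,  82 |   29, -34,  51
250   25,  34,  50 |   28,  16,  81 |   24,   6,  39 |   24,   1,  39 |   25,  -4,  41 |   29, -17,  81 |   26, -34,  50
253   24,  33,  60 |   26,  16,  80 |   24,   6,  59 |   24,   1,  60 |   24,  -4,  59 |   26, -17,  80 |   24, -33,  60
256   21,  33,  61 |   23,  16,  80 |   21,   6,  59 |   21,   1,  59 |   21,  -4,  60 |   23, -17,  82 |   21, -33,  60
259   18,  33,  61 |   20,  16,  80 |   18,   6,  60 |   18,   1,  60 |   18,  -4,  60 |   21, -17,  82 |   18, -33,  60
```

View pics/w2c.png

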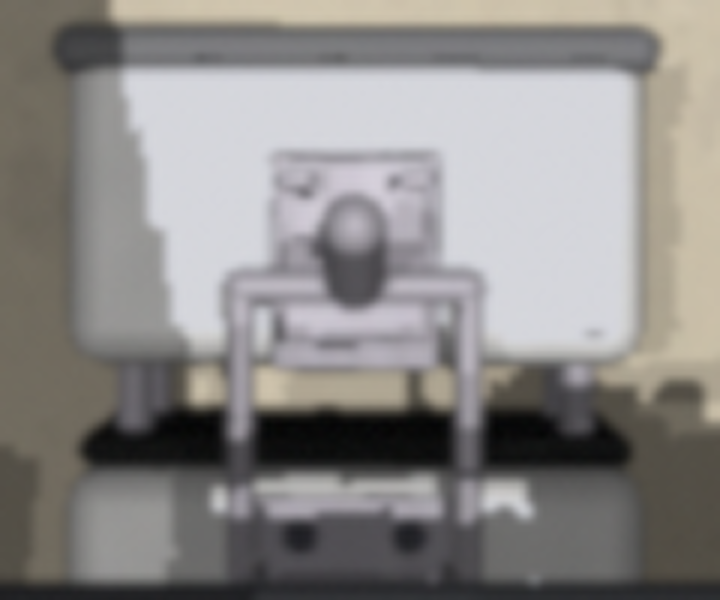

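```bash
python3 - <<'E'
from h import *
im=load('w2')
o=np.array([.4886,.0592]);ex=np.array([-.9954,.0959]);ey=np.array([-.0959,-.9954])
def car(p): q=p[:2]-o; return q@ex*1e3,q@ey*1e3,p[2]*1e3
us=range(266,304)
print('y',[int(round(car(ray(im,u,210,.075))[1])) for u in us])
for v in range(203,226):
    print(v,'%.1f'%car(ray(im,284,v,.075))[0],' '.join('%3.0f'%(pt(im,u,v)[2]*1e3) for u in us))
E
```

```text
y [17, 16, 15, 14, 13, 13, 12, 11, 10, 9, 8, 7, 6, 5, 4, 3, 3, 2, 1, 0, -1, -2, -3, -4, -5, -6, -6, -7, -8, -9, -10, -11, -12, -13, -14, -15, -16, -16]
203 70.5  62  61  61  63  61  63  61  63  63  64  62  61  63  61  63  62  62  62  62  63  63  62  62  61  63  64  62  62  62  63  62  63  62  60  62  61  61  62
204 69.6  62  61  62  63  63  61  62  63  61  62  63  62  62  63  61  62  63  62  64  62  63  62  63  62  61  62  62  61  63  60  61  62  62  63  62  61  61  63
205 68.6  61  64  61  63  62  64  64  64  66  64  65  65  65  64  64  64  65  65  65  65  66  65  64  65  63  65  64  66  64  64  66  64  62  62  62  62  63  62
206 67.7  62  62  63  62  63  66  65  65  66  66  65  66  65  66  65  66  66  65  67  66  66  66  65  66  65  65  65  66  66  65  65  66  64  63  63  63  61  62
207 66.8  61  62  62  63  62  64  66  66  65  66  67  67  67  66  64  65  65  67  65  65  66  65  66  66  67  66  66  66  66  67  65  64  64  62  62  63  61  62
208 65.9  63  61  62  62  63  65  76  77  77  77  76  70  67  66  66  66  67  65  66  67  66  66  66  66  65  67  76  75  76  76  75  65  64  6
[... 2054 characters left out ...]
  77  77  75  74  76  76  75  64  64  61  63  62  63  61
222 53.2  63  62  62  62  62  66  65  77  76  76  76  77  76  95 102 104 104 106 105 104 104 103 102  96  76  76  76  76  76  76  75  66  64  61  62  62  62  61
223 52.3  61  64  63  63  63  65  76  77  76  76  77  77  77  94  98 100 103 102 103 103 101 102  99  92  77  76  77  76  76  78  77  66  64  63  62  62  63  62
224 51.4  63  62  62  63  63  66  74  78  76  77  75  76  77  90  96  98 100 101 101  99  99  99  95  90  76  77  78  77  77  76  76  65  63  62  63  63  62  62
225 50.5  81  81  82  81  82  80  82  80  81  80  82  80  80  87  94  96  97  98  98  99  97  96  92  87  82  81  81  81  81  80  81  80  79  81  81  81  80  81
```

```bash
python3 -m pendant '[[[0,0,0],[-0.006,-0.001,0.045],0],[[0,0,0],[-0.007,0,0.045],0],[[0,0,0],[0,0,0.03],0],[[0,0,0],[0,0,0.012],0],[[0,0,0],[0,0,0],0]]' 12
python3 - <<'E'
from h import *
s=monitor.get_state(); print(s['joint_positions'].round(3)); 
im=grab('wrist','w3')
E
```

```text
time: 4.12
position: [0.4335, 0.0643, 0.1102]
tool_rot: [-0.135, -2.879, -0.02]
ft_force: [0.5, 0.2, -0.1]
grip_width: 0.541
[-0.595  0.176  0.485  1.913 -0.138  1.331  1.421]
```

View pics/w3.png

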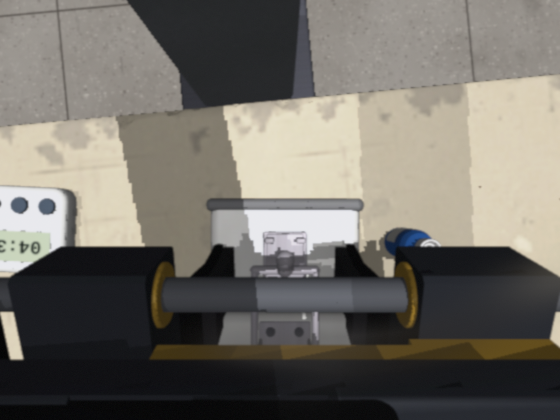

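The tab at (286,262) sits centred between the fingers. I'll go down the last 17 mm and close.

```bash
python3 -m pendant '[[[0,0,0],[0.001,0,0.008],0],[[0,0,0],[0,0,0.008],0],[[0,0,0],[0,0,0],0]]'
python3 -m pendant '[[[0,0,0],[0,0,0],1],[[0,0,0],[0,0,0],1],[[0,0,0],[0,0,0],1],[[0,0,0],[0,0,0],1]]'
python3 - <<'E'
from h import *
s=monitor.get_state(); print(s['ft_force'],s['grip_width']*87); 
im=grab('wrist','w4');im=grab('scene','s4'); c=im['color'][170:290,230:360,::-1]; cv2.imwrite('pics/s4c.png',cv2.resize(c,None,fx=5,fy=5,interpolation=cv2.INTER_CUBIC))
E
```

```text
time: 4.55
position: [0.4274, 0.0638, 0.0932]
tool_rot: [-0.138, -2.876, -0.018]
ft_force: [0.4, -0.4, -0.3]
grip_width: 0.497
time: 5.05
position: [0.4281, 0.0639, 0.0938]
tool_rot: [-0.138, -2.877, -0.018]
ft_force: [-0.9, 0.6, -0.9]
grip_width: 0.133
[-0.88433299  0.63980027 -0.87088643] 11.531451634771868
```

View pics/w4.png

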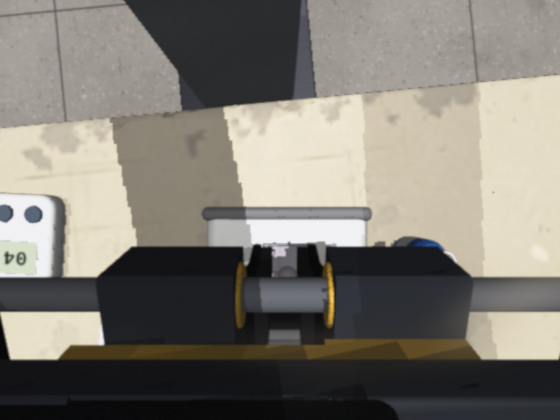

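View pics/s4c.png

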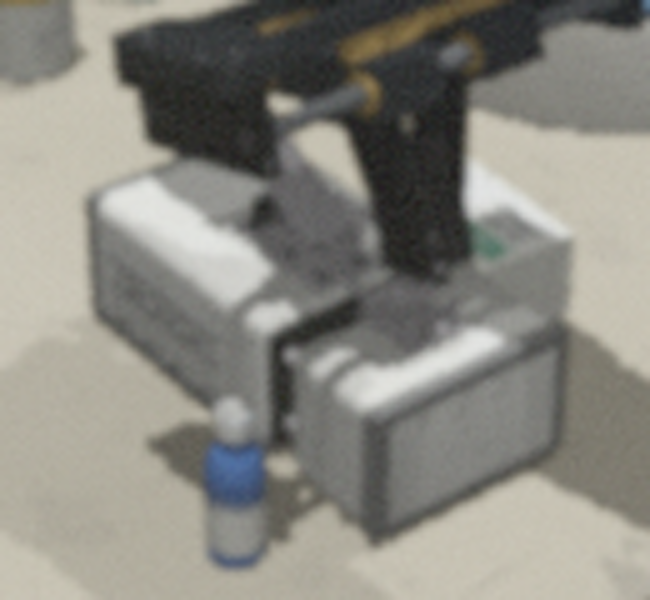

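```bash
python3 -m pendant '[[[0,0,0],[0,0,0],1],[[0,0,0],[0,0,0],1],[[0,0,0],[0.0013,0,-0.0048],1],[[0,0,0],[0,0,0],1]]'
python3 -m pendant '[[[0,0,0],[0.0027,0,0.0007],1],[[0,0,0],[0.0027,0,0.0007],1],[[0,0,0],[0.0027,0,0.0007],1],[[0,0,0],[0.0027,0,0.0007],1],[[0,0,0],[0,0,0],1]]'
python3 - <<'E'
from h import *
s=monitor.get_state(); print(s['ft_force'],s['grip_width']*87); 
im=grab('wrist','w5');im=grab('scene','s5'); c=im['color'][170:290,230:360,::-1]; cv2.imwrite('pics/s5c.png',cv2.resize(c,None,fx=5,fy=5,interpolation=cv2.INTER_CUBIC))
E
```

```text
time: 5.65
position: [0.429, 0.0646, 0.0991]
tool_rot: [-0.137, -2.879, -0.02]
ft_force: [2.4, 4.8, -2.6]
grip_width: 0.099
time: 6.28
position: [0.4179, 0.0657, 0.0993]
tool_rot: [-0.137, -2.879, -0.02]
ft_force: [1.4, 4.3, 0.3]
grip_width: 0.095
[1.42886842 4.26819507 0.3253288 ] 8.257306613796482
```

View pics/w5.png

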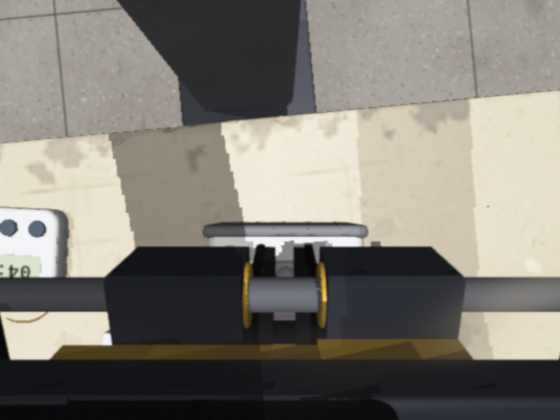

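View pics/s5c.png

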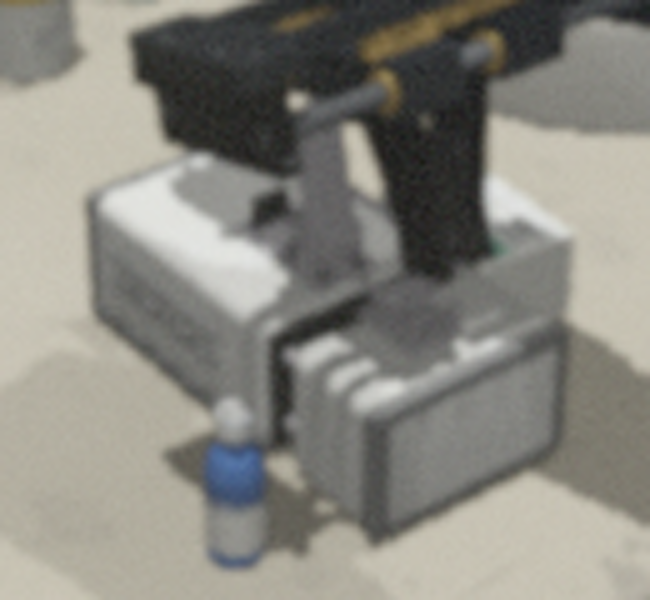

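```bash
cat > k.py <<'E'
import numpy as np
from scipy.optimize import brentq
d=np.deg2rad; O=np.array([-1.3,74.]); L=np.hypot(62,6); a=np.arctan2(6,62)
def e(t): return np.array([np.cos(t),np.sin(t)])
def fromtab(T):
    f=lambda p: np.linalg.norm(T-26*e(d(65)+p)-L*e(p-a)-O)-14
    ps=np.linspace(-.5,.5,401); v=[f(p) for p in ps]; out=[]
    for i in range(400):
        if v[i]*v[i+1]<0:
            p=brentq(f,ps[i],ps[i+1]); B=T-26*e(d(65)+p); P=B-L*e(p-a)-O; out.append((B.round(1),np.degrees(p).round(1),round(np.arctan2(P[1],-P[0]),2)))
    return out
def frombar(B):
    f=lambda p: np.linalg.norm(B-L*e(p-a)-O)-14
    ps=np.linspace(-.6,.6,401); v=[f(p) for p in ps]; out=[]
    for i in range(400):
        if v[i]*v[i+1]<0:
            p=brentq(f,ps[i],ps[i+1]); P=B-L*e(p-a)-O; out.append(((B+26*e(d(65)+p)).round(1),np.degrees(p).round(1),round(np.arctan2(P[1],-P[0]),2)))
    return out
E
python3 - <<'E'
from k import *
print(frombar(np.array([48.5,78.5])))
print(fromtab(np.array([68.7,108.2])))
for z in (84,82,80,78,76,74,72,70,68.5): print(z,frombar(np.array([59.5,z])))
E
```

```text
[(array([ 57.9, 102.7]), np.float64(3.8), np.float64(0.47)), (array([ 51.9, 104.3]), np.float64(17.6), np.float64(-0.65))]
[(array([58.6, 84.2]), np.float64(2.2), np.float64(1.41)), (array([67.7, 82.2]), np.float64(22.8), np.float64(-2.32))]
84 [(array([ 69.7, 107.9]), np.float64(1.9), np.float64(1.47)), (array([ 58.2, 110. ]), np.float64(27.8), np.float64(-1.8))]
82 [(array([ 70.5, 105.6]), np.float64(0.0), np.float64(1.48)), (array([ 59., 108.]), np.float64(26.0), np.float64(-1.75))]
80 [(array([ 71.2, 103.2]), np.float64(-1.8), np.float64(1.5)), (array([ 59.9, 106. ]), np.float64(24.1), np.float64(-1.7))]
78 [(array([ 72. , 100.8]), np.float64(-3.7), np.float64(1.52)), (array([ 60.7, 104. ]), np.float64(22.3), np.float64(-1.65))]
76 [(array([72.7, 98.4]), np.float64(-5.6), np.float64(1.55)), (array([ 61.6, 101.9]), np.float64(20.4), np.float64(-1.61))]
74 [(array([73.5, 95.9]), np.float64(-7.5), np.float64(1.58)), (array([62.4, 99.8]), np.float64(18.5), np.float64(-1.58))]
72 [(array([74.2, 93.5]), np.float64(-9.3), np.float64(1.61)), (array([63.3, 97.7]), np.float64(16.6), np.float64(-1.55))]
70 [(array([74.9, 91. ]), np.float64(-11.2), np.float64(1.65)), (array([64.1, 95.6]), np.float64(14.8), np.float64(-1.52))]
68.5 [(array([75.4, 89.1]), np.float64(-12.6), np.float64(1.69)), (array([64.8, 94. ]), np.float64(13.3), np.float64(-1.51))]
```

```bash
python3 -m pendant '[[[0,0,0],[0.0004,0.0004,0.0018],1],[[0,0,0],[0.0004,0.0003,0.0018],1],[[0,0,0],[0.0003,0,0.0018],1],[[0,0,0],[0,0,0],1]]'
python3 - <<'E'
from h import *
s=monitor.get_state(); print(s['ft_force'],s['grip_width']*87); 
E
```

```text
time: 6.88
position: [0.4142, 0.066, 0.0937]
tool_rot: [-0.137, -2.876, -0.018]
ft_force: [1.9, 4.2, 0.2]
grip_width: 0.095
[1.91633303 4.24627086 0.21766726] 8.249290383202768
```

```bash
python3 -m pendant '[[[0,0,0],[-0.0003,0.0004,0.0013],1],[[0,0,0],[-0.0002,0.0004,0.0013],1],[[0,0,0],[0,0,0],1]]'
python3 -m pendant '[[[0,0,0],[-0.0001,0,0.0013],1],[[0,0,0],[-0.0001,0,0.0013],1],[[0,0,0],[0,0,0],1]]'
```

```text
time: 7.25
position: [0.4139, 0.0663, 0.091]
tool_rot: [-0.138, -2.876, -0.017]
ft_force: [-0.5, 2.1, 0.4]
grip_width: 0.097
time: 7.62
position: [0.4137, 0.0664, 0.0885]
tool_rot: [-0.138, -2.876, -0.017]
ft_force: [1.0, 1.7, 1.0]
grip_width: 0.092
```

```bash
python3 -m pendant '[[[0,0,0],[0.0002,0,0.0015],1],[[0,0,0],[0.0001,0,0.0010],1],[[0,0,0],[0,0,0],1]]'
python3 -m pendant '[[[0,0,0],[0.0001,0,0.0013],1],[[0,0,0],[0.0001,0,0.0009],1],[[0,0,0],[0,0,0],1]]'
python3 - <<'E'
from h import *
im=grab('wrist','w6');im=grab('scene','s6'); c=im['color'][170:290,230:360,::-1]; cv2.imwrite('pics/s6c.png',cv2.resize(c,None,fx=5,fy=5,interpolation=cv2.INTER_CUBIC))
E
```

```text
time: 8.0
position: [0.4133, 0.0666, 0.0863]
tool_rot: [-0.138, -2.877, -0.018]
ft_force: [1.7, 0.7, 0.2]
grip_width: 0.094
time: 8.38
position: [0.4121, 0.0667, 0.0841]
tool_rot: [-0.138, -2.877, -0.018]
ft_force: [1.5, 0.2, 0.5]
grip_width: 0.102
```

View pics/s6c.png

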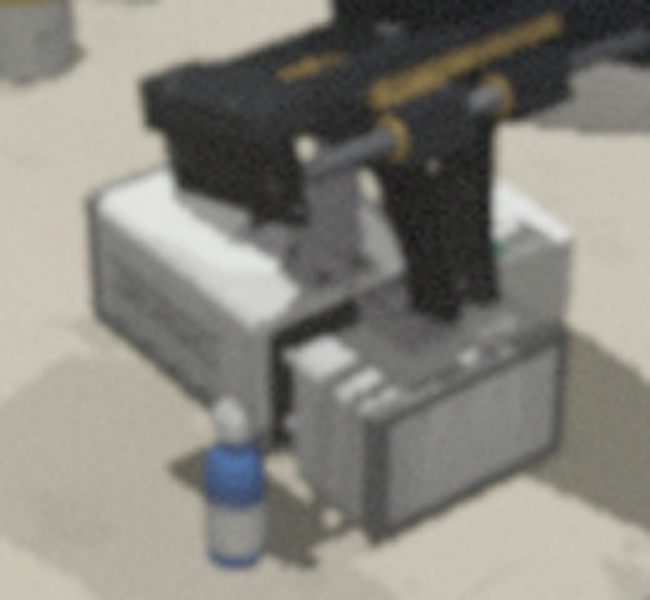

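Forces stay under 2 N and the bar appears to be below the hook top, so I'll release, raise and look.

```bash
python3 -m pendant '[[[0,0,0],[0,0,0],0.5],[[0,0,0],[0,0,0],0.3],[[0,0,0],[0,0,0],0.3],[[0,0,0],[0,0,-0.02],0.3],[[0,0,0],[0,0,-0.05],0.3],[[0,0,0],[0,0,-0.06],0.3],[[0,0,0],[0,0,-0.02],0.3],[[0,0,0],[0,0,0],0.3]]'
python3 - <<'E'
from h import *
im=grab('wrist','w7'); c=im['color'][170:320,205:385,::-1]; cv2.imwrite('pics/w7c.png',cv2.resize(c,None,fx=4,fy=4,interpolation=cv2.INTER_CUBIC))
im=grab('scene','s7'); c=im['color'][170:290,230:360,::-1]; cv2.imwrite('pics/s7c.png',cv2.resize(c,None,fx=5,fy=5,interpolation=cv2.INTER_CUBIC))
E
```

```text
time: 9.48
position: [0.4519, 0.0632, 0.2302]
tool_rot: [-0.138, -2.88, -0.019]
ft_force: [-0.3, -0.5, 0.1]
grip_width: 0.35
```

View pics/w7c.png

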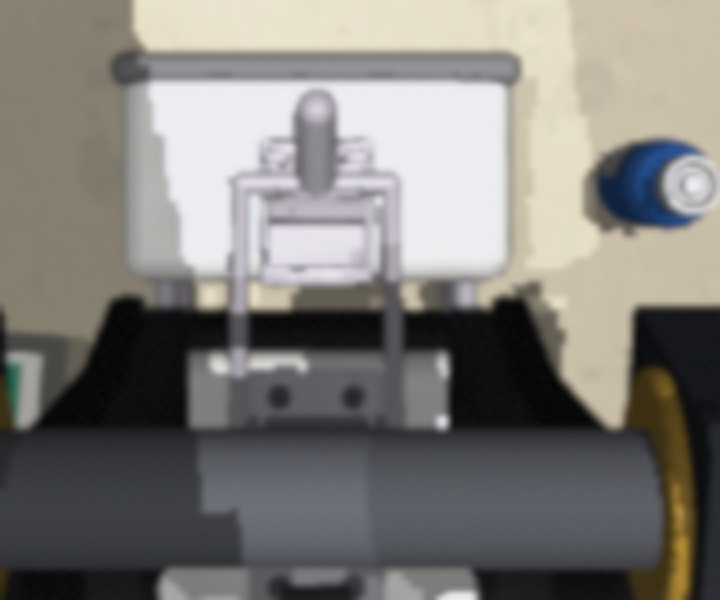

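View pics/s7c.png

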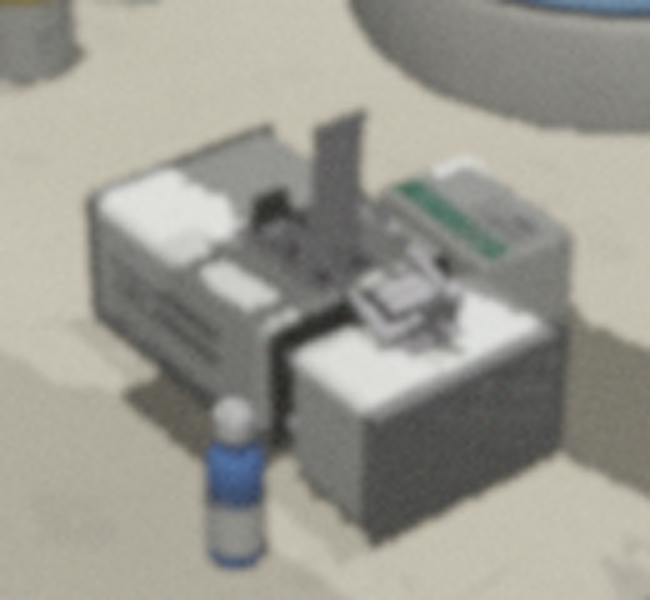

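The bar lies between the hook block and the posts (crop row about 185), with the lever upright. Next I'll check the bar's height and the lever tip position.

```bash
python3 - <<'E'
from h import *
im=load('w7')
o=np.array([.4886,.0592]);ex=np.array([-.9954,.0959]);ey=np.array([-.0959,-.9954])
def car(p): q=p[:2]-o; return q@ex*1e3,q@ey*1e3,p[2]*1e3
for v in range(204,226):
    print(v,' | '.join('%4.0f,%3.0f,%3.0f'%car(pt(im,u,v)) for u in (265,269,273,277,284,291,295,299,304)))
s=load('scene0'); s=load('s7')
for (cu,cv) in [(317,130),(340,115),(362,112),(340,140),(330,180),(350,180),(340,220),(330,260)]:
    u,v=230+cu//5,170+cv//5; print(cu,cv,np.round(car(pt(s,u,v)),1))
E
```

```text
204   69, 18, 62 |   69, 15, 62 |   69, 11, 64 |   69,  7, 64 |   69,  1, 88 |   69, -6, 64 |   69, -9, 65 |   69,-13, 63 |   69,-18, 62
205   68, 18, 62 |   68, 15, 62 |   68, 11, 65 |   68,  7, 66 |   68,  1, 88 |   68, -6, 65 |   68, -9, 65 |   68,-13, 63 |   68,-18, 62
206   67, 18, 62 |   67, 15, 62 |   67, 11, 66 |   67,  7, 65 |   67,  1, 87 |   67, -6, 67 |   67, -9, 66 |   67,-13, 63 |   67,-18, 63
207   66, 18, 61 |   66, 15, 62 |   66, 10, 75 |   66,  7, 68 |   66,  1, 85 |   66, -6, 65 |   66, -9, 76 |   66,-13, 62 |   66,-18, 62
208   66, 18, 62 |   66, 15, 62 |   65, 11, 74 |   65,  7, 66 |   65,  1, 83 |   65, -6, 66 |   65, -9, 75 |   65,-13, 63 |   65,-18, 62
209   65, 18, 62 |   65, 15, 62 |   65, 10, 77 |   65,  7, 66 |   64,  1, 83 |   65, -6, 67 |   64, -9, 76 |   65,-13, 62 |   65,-18, 62
210   64, 18, 64 |   64, 15, 63 |   64, 10, 76 |   64,  7, 66 |   64,  1, 82 |   64, -6, 66 |   64, -9, 76 |   64,-13, 62 |   64,-18, 62
211   63, 18, 62 |   63, 15, 62 |   63, 11, 65 |   63,  7, 65 |   63,  1, 80 |   63, -6, 65 |   63, -9, 67 |   63,-13, 62 |   63,-18, 63
212 
[... 1431 characters left out ...]
 53,  1, 75 |   53, -6, 76 |   53, -9, 76 |   52,-13, 63 |   53,-17, 71
223   52, 18, 74 |   52, 15, 63 |   52, 10, 77 |   52,  7, 77 |   52,  1, 75 |   52, -6, 76 |   52, -9, 77 |   52,-13, 62 |   52,-17, 74
224   51, 18, 74 |   51, 15, 62 |   51, 10, 76 |   51,  7, 76 |   51,  1, 76 |   51, -6, 77 |   51, -9, 77 |   51,-13, 63 |   51,-17, 73
225   50, 18, 74 |   50, 15, 61 |   50, 11, 74 |   50,  7, 76 |   50,  1, 74 |   50, -6, 75 |   50, -9, 76 |   50,-13, 61 |   50,-17, 74
317 130 [  8.6 -12.  131.6]
340 115 [  8.    0.2 133.4]
362 112 [  8.1   9.7 132.2]
340 140 [  7.3   0.8 121.9]
330 180 [  5.1  -2.1 104.2]
350 180 [  6.9   6.2 101.9]
340 220 [ 7.2  1.1 86. ]
330 260 [ 4.6 -1.6 67.2]
```

Bar top is at z ≈ 71, so its centre is at 68.5, seated on the floor at x ≈ 59. The lever stands at about 1.6 rad with its face at x ≈ 8 mm and its tip at z ≈ 130. I'll set the tool vertical, shut the fingers and lower them on the keeper side of the lever.

```bash
python3 -m pendant '[[[0,-5,0],[0,0,0],1],[[0,-5,0],[0,0,0],1],[[0,-5,0],[0,0,0],1],[[0,0,0],[-0.004,0,0.03],1],[[0,0,0],[0,0,0.035],1],[[0,0,0],[0,0,0.03],1],[[0,0,0],[0,0,0.02],1],[[0,0,0],[0,0,0],1]]' 20
python3 - <<'E'
from h import *
s=monitor.get_state(); print(R.from_rotvec(s['tool_rot']).as_matrix().round(3),s['joint_positions'].round(2))
im=grab('scene','s8'); c=im['color'][150:290,230:360,::-1]; cv2.imwrite('pics/s8c.png',cv2.resize(c,None,fx=4,fy=4,interpolation=cv2.INTER_CUBIC))
E
```

```text
time: 10.58
position: [0.4519, 0.0622, 0.1113]
tool_rot: [-0.15, -3.132, 0.004]
ft_force: [-0.3, -0.4, 0.0]
grip_width: 0.004
[[-0.995  0.095 -0.006]
 [ 0.095  0.995 -0.002]
 [ 0.006 -0.003 -1.   ]] [-0.65 -0.01  0.46  2.06  0.01  1.1   1.28]
```

View pics/s8c.png

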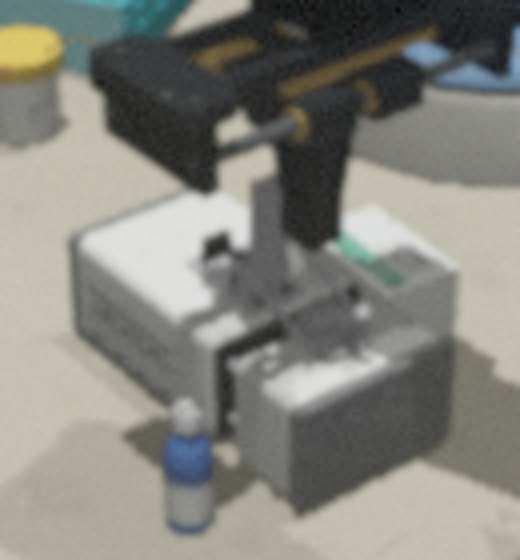

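```bash
python3 -m pendant '[[[0,0,0],[-0.012,0,-0.003],1],[[0,0,0],[-0.006,0,-0.003],1],[[0,0,0],[-0.006,0,-0.002],1],[[0,0,0],[-0.006,0,-0.002],1],[[0,0,0],[-0.006,0,0],1],[[0,0,0],[0,0,0],1]]'
python3 -m pendant '[[[0,0,0],[-0.005,0,0.001],1],[[0,0,0],[-0.005,0,0.002],1],[[0,0,0],[-0.004,0,0.002],1],[[0,0,0],[0,0,0],1]]'
python3 - <<'E'
from h import *
im=grab('scene','s9'); c=im['color'][150:290,230:360,::-1]; cv2.imwrite('pics/s9c.png',cv2.resize(c,None,fx=4,fy=4,interpolation=cv2.INTER_CUBIC))
E
```

```text
time: 11.38
position: [0.4906, 0.0593, 0.1238]
tool_rot: [-0.15, -3.137, 0.0]
ft_force: [-1.4, -0.2, -0.7]
grip_width: 0.008
time: 11.88
position: [0.5046, 0.058, 0.1188]
tool_rot: [-0.15, -3.137, 0.001]
ft_force: [-3.0, 0.7, -0.8]
grip_width: 0.003
```

View pics/s9c.png

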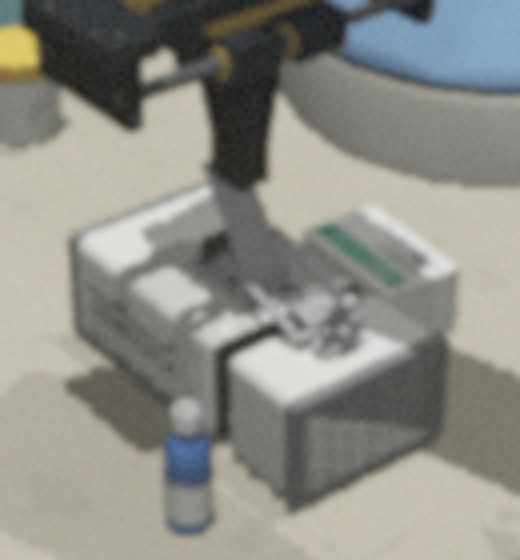

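```bash
python3 -m pendant '[[[0,0,0],[-0.003,0,0.003],1],[[0,0,0],[-0.003,0,0.004],1],[[0,0,0],[-0.003,0,0.004],1],[[0,0,0],[0,0,0],1]]'
python3 -m pendant '[[[0,0,0],[-0.002,0,0.0025],1],[[0,0,0],[-0.002,0,0.0025],1],[[0,0,0],[-0.002,0,0.0025],1],[[0,0,0],[0,0,0],1]]'
python3 - <<'E'
from h import *
im=grab('scene','s10'); c=im['color'][150:290,230:360,::-1]; cv2.imwrite('pics/s10c.png',cv2.resize(c,None,fx=4,fy=4,interpolation=cv2.INTER_CUBIC))
E
```

```text
time: 12.42
position: [0.5153, 0.0571, 0.1087]
tool_rot: [0.151, 3.135, 0.0]
ft_force: [0.2, -0.0, 3.0]
grip_width: 0.004
time: 12.92
position: [0.5195, 0.0567, 0.1003]
tool_rot: [-0.15, -3.138, -0.0]
ft_force: [1.0, -0.0, 2.4]
grip_width: 0.009
```

View pics/s10c.png

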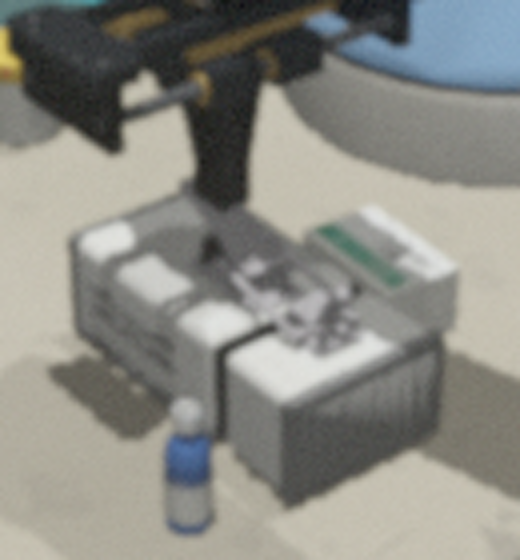

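```bash
python3 -m pendant '[[[0,0,0],[-0.002,0,0.002],1],[[0,0,0],[-0.001,0,0.002],1],[[0,0,0],[0,0,0],1]]'
python3 -m pendant '[[[0,0,0],[-0.001,0,0.002],1],[[0,0,0],[-0.001,0,0.002],1],[[0,0,0],[0,0,0],1]]'
```

```text
time: 13.35
position: [0.522, 0.0564, 0.096]
tool_rot: [-0.15, -3.137, 0.0]
ft_force: [-0.6, 0.9, 0.6]
grip_width: 0.006
time: 13.72
position: [0.5244, 0.056, 0.0923]
tool_rot: [-0.15, -3.138, 0.0]
ft_force: [0.1, 0.5, -0.1]
grip_width: 0.012
```

```bash
python3 -m pendant '[[[0,0,0],[-0.001,0,0.0015],1],[[0,0,0],[0,0,0],1]]'
python3 -m pendant '[[[0,0,0],[0,0,0.0015],1],[[0,0,0],[0,0,0],1]]'
```

```text
time: 13.98
position: [0.5256, 0.0559, 0.091]
tool_rot: [0.15, 3.138, -0.0]
ft_force: [-0.2, -0.2, 1.0]
grip_width: 0.005
time: 14.22
position: [0.5259, 0.0559, 0.0897]
tool_rot: [0.15, 3.137, 0.0]
ft_force: [1.0, 0.0, -0.4]
grip_width: 0.004
```

```bash

python3 - <<'E'
from h import *
im=grab('scene','s11'); c=im['color'][150:290,230:360,::-1]; cv2.imwrite('pics/s11c.png',cv2.resize(c,None,fx=4,fy=4,interpolation=cv2.INTER_CUBIC))
E
```

```text
(no output)
```

View pics/s11c.png

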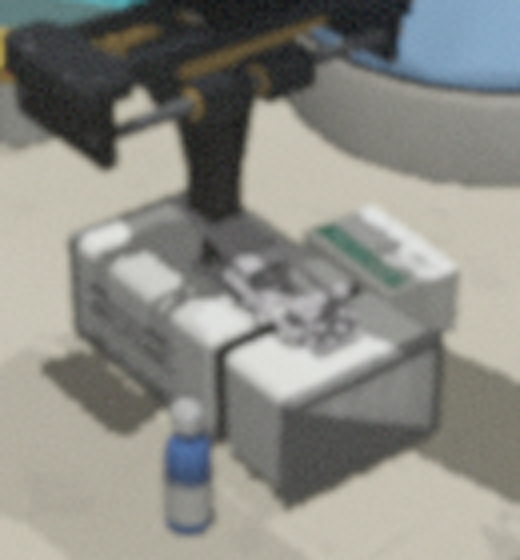

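```bash
python3 -m pendant '[[[0,0,0],[0,0,0.002],1],[[0,0,0],[0,0,0],1]]'
python3 -m pendant '[[[0,0,0],[0,0,0.002],1],[[0,0,0],[0,0,0],1]]'
```

```text
time: 14.52
position: [0.5255, 0.056, 0.0875]
tool_rot: [-0.15, -3.138, -0.0]
ft_force: [0.1, 0.8, 0.5]
grip_width: 0.004
time: 14.78
position: [0.5252, 0.056, 0.0853]
tool_rot: [-0.15, -3.137, 0.0]
ft_force: [0.2, -0.6, 0.5]
grip_width: 0.005
```

```bash
python3 -m pendant '[[[0,0,0],[0,0,0.001],1],[[0,0,0],[0,0,0],1]]'
python3 -m pendant '[[[0,0,0],[0,0,0.001],1],[[0,0,0],[0,0,0],1]]'
python3 -m pendant '[[[0,0,0],[0,0,0.0007],1],[[0,0,0],[0,0,0],1]]'
```

```text
time: 15.02
position: [0.5253, 0.0561, 0.0844]
tool_rot: [-0.15, -3.138, 0.0]
ft_force: [-0.3, -0.6, -0.6]
grip_width: 0.005
time: 15.28
position: [0.5254, 0.056, 0.0835]
tool_rot: [-0.15, -3.138, 0.0]
ft_force: [-0.3, 0.2, 0.1]
grip_width: 0.003
time: 15.52
position: [0.5255, 0.056, 0.0829]
tool_rot: [-0.15, -3.138, 0.0]
ft_force: [-0.5, -0.3, -0.7]
grip_width: 0.007
```

Still no force at z = 83 mm, so the lever has probably snapped over on its own. I'll raise the arm and check.

```bash
python3 -m pendant '[[[0,0,0],[0,0,-0.02],1],[[0,0,0],[0,0,-0.05],1],[[0,0,0],[0.02,0,-0.06],1],[[0,0,0],[0.03,0,-0.05],1],[[0,0,0],[0,0,0],1]]'
python3 - <<'E'
from h import *
im=grab('wrist','w12'); c=im['color'][170:320,205:385,::-1]; cv2.imwrite('pics/w12c.png',cv2.resize(c,None,fx=4,fy=4,interpolation=cv2.INTER_CUBIC))
im=grab('scene','s12'); c=im['color'][150:290,230:360,::-1]; cv2.imwrite('pics/s12c.png',cv2.resize(c,None,fx=4,fy=4,interpolation=cv2.INTER_CUBIC))
E
```

```text
time: 16.15
position: [0.4771, 0.0615, 0.2669]
tool_rot: [0.148, 3.13, 0.007]
ft_force: [0.2, -0.6, -0.1]
grip_width: 0.006
```

View pics/w12.png

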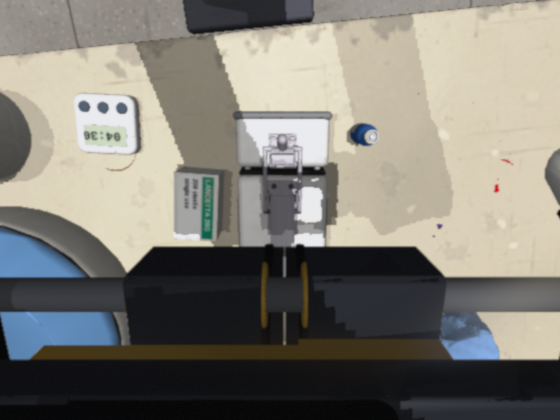

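View pics/s12c.png

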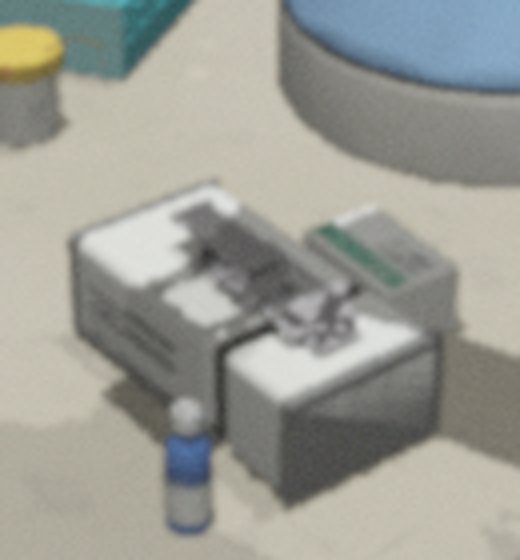

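```bash
python3 - <<'E'
from h import *
o=np.array([.4886,.0592]);ex=np.array([-.9954,.0959]);ey=np.array([-.0959,-.9954])
def car(p): q=p[:2]-o; return q@ex*1e3,q@ey*1e3,p[2]*1e3
im=load('w12')
for v in range(112,246,3):
    print(v,' | '.join('%4.0f,%3.0f,%3.0f'%car(pt(im,u,v)) for u in (250,275,282,288,320)))
s=load('s12')
D=s['range_z']; vs,us=np.mgrid[190:240,260:320]
print('scene lever pts')
for cu,cv in [(195,215),(210,228),(225,240),(240,255),(255,270)]:
    print(np.round(car(pt(s,230+cu//4,150+cv//4)),1))
E
```

```text
112   81, 32, 62 |   81,  8, 63 |   81,  1, 62 |   81, -5, 63 |   81,-35, 61
115   78, 32, 63 |   78,  8, 63 |   78,  1, 63 |   78, -5, 63 |   78,-35, 63
118   75, 32, 62 |   75,  8, 63 |   75,  1, 63 |   75, -5, 63 |   75,-36, 62
121   72, 32, 62 |   73,  8, 62 |   72,  1, 62 |   72, -5, 61 |   73,-36, 62
124   70, 32, 63 |   70,  8, 62 |   70,  1, 61 |   70, -5, 61 |   70,-36, 61
127   67, 32, 63 |   67,  8, 61 |   67,  1, 62 |   67, -5, 62 |   67,-36, 63
130   64, 32, 62 |   64,  8, 63 |   64,  1, 62 |   64, -5, 62 |   64,-36, 62
133   61, 32, 62 |   61,  8, 65 |   83,  0,429 |   61, -5, 65 |   61,-36, 62
136   83,  0,429 |   59,  8, 70 |   61,  1, 97 |   59, -5, 66 |   58,-36, 63
139   55, 32, 62 |   56,  8, 75 |   58,  1, 97 |   56, -5, 67 |   55,-36, 61
142   52, 33, 62 |   53,  8, 67 |   55,  1, 97 |   53, -5, 66 |   53,-36, 63
145   50, 33, 61 |   50,  8, 67 |   52,  1, 93 |   50, -5, 66 |   50,-36, 63
148   47, 33, 63 |   48,  8, 74 |   49,  1, 84 |   48, -5, 75 |   47,-36, 61
151   44, 33, 63 |   45,  8, 77 |   45,  1, 76 |   45, -5, 78 |   44,-36, 63
154   41, 33, 63 |   4
[... 1774 characters left out ...]
 8, 80 |  -25,  1, 82 |  -24, -5, 82 |  -31,-38, 62
226  -34, 35, 61 |  -28,  8, 82 |  -28,  1, 81 |  -28, -5, 80 |  -34,-38, 62
229  -37, 35, 62 |  -31,  8, 82 |  -30,  1, 82 |  -31, -5, 82 |  -38,-39, 61
232  -40, 35, 63 |  -34,  8, 80 |  -34,  1, 82 |  -34, -5, 82 |  -40,-38, 63
235  -44, 35, 61 |  -37,  8, 81 |  -37,  1, 82 |  -37, -5, 82 |  -44,-39, 61
238  -47, 35, 62 |  -40,  8, 81 |  -41,  1, 80 |  -40, -5, 82 |  -47,-39, 62
241  -50, 35, 62 |  -43,  8, 82 |  -44,  1, 80 |  -44, -5, 81 |  -50,-39, 62
244  -54, 35, 62 |  -47,  8, 80 |  -47,  1, 81 |  -47, -5, 81 |  -54,-39, 62
scene lever pts
[-53.7  -2.   82.3]
[-36.3  -4.9  82.5]
[-21.1  -6.4  83.7]
[-9.4 -5.5 82.4]
[ 0.1 -5.5 78. ]
```

The lever face is level (z ≈ 81 from x = 0 to −47 mm). The keeper has come in by about 7 mm, the bystanders look unmoved and the arm is clear.

```bash
python3 - <<'E'
from h import *
print(order.close_job())
E
```

```text
the job is handed in; nothing more can be done
None
```

The draw latch is closed and the job is handed in at about 16 s of robot time; no verdict was reported.

I pinched the loop's tab and lifted the bar off the keeper. I then drew it out about 11 mm and let it down into the mouth, where the depth image showed it at floor height with the lever upright. Then I swung the lever over with shut fingers and pressed gently.

- **Forces:** The wrist read about 6 N at most (mostly sideways) while I held the loop, and about 3 N on the lever. The lever went past centre and shut by itself near the end, because the last few millimetres of pressing met no force. I never felt a hard stop.
- **Lever:** Its face is level at z ≈ 81 mm from the pivot to 47 mm along it in the wrist camera. The scene camera agrees, reading 82–84 mm along most of it out to near the tip.
- **Cap:** The hook's edge moved from x ≈ 55 to ≈ 48 mm, so the cap is drawn in by about 7 mm.
- **Bar:** It went in with its centre about 68.5 mm above the bench, on the keeper's floor. After closing, the tab and bar still sit behind the hook. In that last view the bar was partly hidden by the tab and hook, so its final height was not measured separately.
- **Bystanders:** The bottle, box and timer look unmoved in the images; I did not measure them. The arm was clear at z ≈ 0.27 m.

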